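# Reload the syrup feed rack in reverse order

### The arm

A 7-joint arm with a two-finger parallel gripper is mounted at the origin on the work surface. World frame = base frame: x ahead of the robot, y to its left, z up, the work surface at z = 0. Lengths are in m, angles in rad, forces in N, time in s.
With the tool pointing down it reaches from about 0.425 to 0.925 m from the base axis. Payload 6.8 kg.
Tool frame: the origin (TCP) lies midway between the tips of the shut fingers; the grasp point (between the pads) lies 19 mm behind it (grip_point_offset is the distance from the TCP to the grasp point, in m); y points along the fingers, x is the direction in which the jaws open and shut, and the axes are right-handed (so a half turn about y gives the same grasp; the last joint's range is limited). The gripper opens to 85 mm and grips with 20 to 120 N. Pads are 22 mm wide; open, the fingers measure 114 mm over their backs; the gripper's body (76 mm by 85 mm) begins 54 mm behind the grasp point. The pads swing forward as they close: fully open they stand 13 mm farther back than shut.
Start: joints at [1.211, 0.477, 0.022, 1.555, -0.011, 1.109, -0.083], TCP at [0.168, -0.654, 0.231] pointing down, gripper open.
Joint ranges: [-2.96, 2.96], [-0.34, 2.1], [-1.41, 1.46], [0.24, 2.44], [-1.37, 4.51], [0.17, 1.92], [-2.96, 2.96]. Speed limits (rad/s): [2.39, 2.39, 3.14, 3.14, 3.14, 3.14, 3.14].

### API

Orientations are given as a unit quaternion [w, x, y, z].
In Python, from station import get_obs, read_camera, hand_in, grip_point_offset gives the robot as it stands.
- The arm moves only by the tool play_rows, never from a script. Its argument "increments" is a list of rows, each a list of 2 entries, a list of its own where there are three numbers: the shift along the tool's x, y, z in m, then the turn, a rotation vector about the tool's x, y, z in degrees. In form: [[[tx, ty, tz], [ax, ay, az]], ...]. A call has 1 to 20 rows; each row shifts and turns the commanded pose from where the row before left it, along the tool's axes as they then stand; what a row does not reach is not made up. A row lasts 1/12 s, in which the tool goes at most 41.7 mm and 7.16 degrees, less where a joint would pass 70% of its speed; a pose out of reach is approached as far as the arm can. A call with a gripper value outside its range is refused whole. "gripper" is the finger opening in m, from 0 to 0.0854, set as the call begins (left out, the last holds). The fingers move at their own pace and stop on an object; "grip_force" is the grip in N (left out, the last holds). Time passes only in rows, so rows that do not move let the fingers close. It gives the time, the measured TCP pose, the force and the opening at its end, in the units of the state.
- get_obs(): the state, without advancing time (a new reading comes with each control period).
- read_camera(name): name is "side" or "top"; returns a dict with "color" (420x560x3 uint8, red, green, blue), "range_z" (420x560 float32, m along the optical axis (not along the pixel's ray), 0 where there is no reading), "intrinsics" (3x3 intrinsics, pixels), "dist_coeffs" ([k1, k2, p1, p2, k3] as OpenCV has them; the pictures are not rectified), "R" (3x3) and "t" (3): a world point X has camera coordinates R X + t. Camera axes: x right, y down, z forward; pixel columns grow to the right and rows downward; lengths in m; the calibration is good to about 2 mm. A picture is of the moment at which its call begins.
- hand_in(): hands the job in, once; it reports no verdict.
The state is a dict: "t": time; "q": joint angles; "joint_vel": joint speeds; "joint_torque": joint torques, N m; "eef_pos": TCP position; "tool_rot": TCP orientation; "contact_force": force on the tool from outside, world axes, zero at the start; "torque": the same for the moment, N m; "gripper_width": opening from 0.0 (shut) to 1.0 (fully open).
Only numpy, scipy, OpenCV 4.12 (cv2) and the standard library are available. Lean on these libraries where they do the work, as an engineer would, in place of code of your own. Each camera call takes 0.05 s, during which the arm holds its last target. There are 200 camera calls.

### The job

Move the four syrup canisters from the light wooden supply carrier to the aluminium feed rack in reverse order: the canister next to the supply carrier's yellow end block goes into the well farthest from the feed rack's yellow end block, the next one beside it, and so on, so that the last one ends next to the feed rack's yellow block. Put one canister in each well, set down and not dropped, standing upright on the well floor near its middle.

Things in the scene. Friction and masses are not known exactly. Their poses are not given: they have to be found in the camera images.
- red_canister: loose red syrup canister, upright: closed cylinder 44 mm across and 70 mm tall, then a black neck 28 mm across up to 78 mm and a red cap 34 mm across up to 92 mm; 0.12 to 0.25 kg. Origin at the centre of its underside, z up its axis. At the start it stands on the red coaster in the supply carrier.
- green_canister: loose green syrup canister, upright: closed cylinder 44 mm across and 70 mm tall, then a black neck 28 mm across up to 78 mm and a green cap 34 mm across up to 92 mm; 0.12 to 0.25 kg. Origin at the centre of its underside, z up its axis. At the start it stands on the green coaster in the supply carrier.
- blue_canister: loose blue syrup canister, upright: closed cylinder 44 mm across and 70 mm tall, then a black neck 28 mm across up to 78 mm and a blue cap 34 mm across up to 92 mm; 0.12 to 0.25 kg. Origin at the centre of its underside, z up its axis. At the start it stands on the blue coaster in the supply carrier.
- white_canister: loose white syrup canister, upright: closed cylinder 44 mm across and 70 mm tall, then a black neck 28 mm across up to 78 mm and a white cap 34 mm across up to 92 mm; 0.12 to 0.25 kg. Origin at the centre of its underside, z up its axis. At the start it stands on the white coaster in the supply carrier.
- red_coaster: fixed red disc 62 mm across and 4 mm thick on the floor of the supply carrier; shows where the red canister stood at the start. Origin at the centre of its underside, 4 mm below the face the canister stands on.
- green_coaster: fixed green disc 62 mm across and 4 mm thick on the floor of the supply carrier; shows where the green canister stood at the start. Origin at the centre of its underside, 4 mm below the face the canister stands on.
- blue_coaster: fixed blue disc 62 mm across and 4 mm thick on the floor of the supply carrier; shows where the blue canister stood at the start. Origin at the centre of its underside, 4 mm below the face the canister stands on.
- white_coaster: fixed white disc 62 mm across and 4 mm thick on the floor of the supply carrier; shows where the white canister stood at the start. Origin at the centre of its underside, 4 mm below the face the canister stands on.
- supply: light wooden supply carrier, fixed, on the left or right half of the bench: tray 318 mm long (its x), 84 mm wide (y), floor 10 mm and side rails 18 mm high; origin at the centre of its underside, on the table. Coasters on its centre line at x = -108, -36, 36, 108 mm, in shuffled order. Yellow block 45 mm high at its +x end, black plate 30 mm high at its -x end.
- feed: aluminium feed rack, fixed, on the other half: 318 mm long (its x), 84 mm wide (y); origin at the centre of its underside, on the table. Four open wells centred at x = -108, -36, 36, 108 mm, y = 0, each 64 by 64 mm inside; black well floors 10 mm, walls 24 mm above the table. Yellow block 45 mm high at its +x end, black plate 30 mm high at its -x end.

How it is judged:
By the outcome, as a careful person would: the job done as asked, in the order asked, and still so for the second after the job is handed in, with the robot touching nothing.
It also fails if it takes over 122 s, if anything falls off the work surface, if the arm or the gripper's body presses on something with over 40 N, if the wrist force passes 120 N, or if a joint passes its speed limit or range.

## Working session

There is one attempt and no reset: what is moved stays moved. The work goes in short steps, Python scripts to look and compute and a tool call to move; the robot and the scene stay as the last step left them, time stands still between calls to the robot, and variables do not carry over. Pictures are saved under pics/ and viewed, about 12 in all and at most 16, crops included, and the job is handed in when it is done.

Besides the shell and the picture viewer there is one more tool, called after "Call:" as a command line: name --argument value ..., lists and objects as JSON in quotes. play_rows: Moves the arm, as the interface text tells. Its arguments: {"type":"object","properties":{"increments":{"type":"array","items":{"type":"array"}},"gripper":{"type":"number"},"grip_force":{"type":"number"}},"required":["increments"]}

```bash
ls; mkdir -p pics
python3 - <<'E'
from station import *
import cv2, numpy as np
print(get_obs(), grip_point_offset)
for n in ("top","side"):
    c=read_camera(n); cv2.imwrite(f"pics/{n}0.png",c["color"][:,:,::-1]); np.savez(f"{n}0.npz",**c)
    print(n,c["intrinsics"],c["dist_coeffs"],c["R"],c["t"])
E
```

```text
pics
{'t': 0.0, 'q': array([ 1.21092567,  0.47778307,  0.02234719,  1.55646053, -0.01153692,
        1.10930627, -0.08309296]), 'joint_vel': array([ 7.94951006e-04, -7.68482977e-04, -7.51335836e-04,  1.10940865e-05,
        3.45425204e-04,  5.50866402e-04, -8.79742163e-04]), 'joint_torque': array([ 5.57537132e-04, -5.96438920e+01,  1.60790998e+00, -2.81190044e+01,
        1.24860794e-02,  9.21176921e-03, -4.13003050e-06]), 'eef_pos': array([ 0.16799696, -0.65314085,  0.23033344]), 'tool_rot': array([ 0.55918693, -0.55845497,  0.43379851, -0.43273188]), 'contact_force': array([ 0.55085566, -0.13478784, -0.20944001]), 'torque': array([ 0.02846405, -0.02668252, -0.02196938]), 'gripper_width': 1.001804726632191} 0.0187
top [[394.07196098   0.         282.66528582]
 [  0.         394.07196098 209.48297837]
 [  0.           0.           1.        ]] [-0.07071194  0.          0.          0.          0.        ] [[-0.00669801 -0.99927484 -0.03748229]
 [-0.98118842  0.01379956 -0.19255871]
 [ 0.19293632  0.03548743 -0.98056933]] [0.01106014 0.55556438 0.62383525]
side [[396.46298255   0.         277.90545932]
 [  0.         396.46298255 207.01066562]
 [  0.           0.           1.        ]] [-0.0812633  0.         0.         0.         0.       ] [[ 0.85807535 -0.51326195  0.01639683]
 [-0.3886326  -0.66992773 -0.63258322]
 [ 0.33566559  0.53643173 -0.7743188 ]] [-0.46529697  0.22956215  0.55117873]
```

View pics/top0.png

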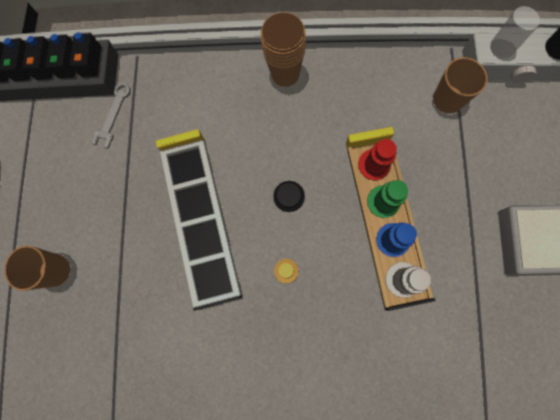

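View pics/side0.png

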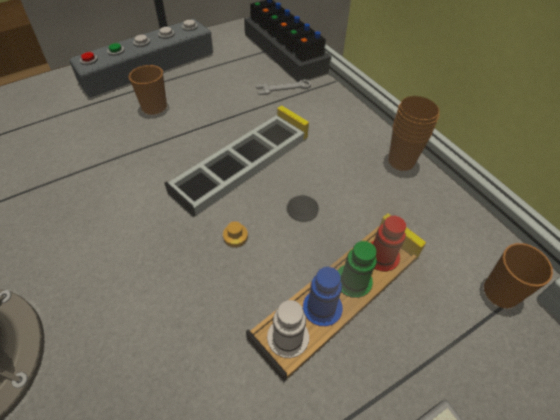

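The feed rack is on the left in the top view (yellow block at about (178,139), wells down to (212,278)). The supply carrier is on the right: yellow block (371,136), then red (384,152), green (395,190), blue (403,235) and white (418,280). So red goes to x=-108, green to -36, blue to +36 and white to +108.

```bash
cat > h.py <<'E'
import cv2, numpy as np
from scipy.spatial.transform import Rotation as Ro
def ray(c,uv,z):
    p=cv2.undistortPoints(np.array(uv,float).reshape(-1,1,2),c["intrinsics"],c["dist_coeffs"]).reshape(-1,2)
    d=np.c_[p,np.ones(len(p))]@c["R"]; o=-c["R"].T@c["t"]
    return o+d*((z-o[2])/d[:,2])[:,None]
def cloud(c):
    v,u=np.mgrid[:420,:560]
    p=cv2.undistortPoints(np.c_[u.ravel(),v.ravel()].astype(float).reshape(-1,1,2),c["intrinsics"],c["dist_coeffs"]).reshape(-1,2)
    X=np.c_[p,np.ones(len(p))]*c["range_z"].reshape(-1,1)
    return ((X-c["t"])@c["R"]).reshape(420,560,3)
def rot(o): q=o["tool_rot"]; return Ro.from_quat([q[1],q[2],q[3],q[0]])
def go(o,tgt,jawyaw):
    """tool-axis shift and turn to put TCP at tgt, tool down, jaw axis along jawyaw (mod pi)"""
    R=rot(o); M=R.as_matrix()
    best=None
    for a in (jawyaw,jawyaw+np.pi):
        x=np.array([np.cos(a),np.sin(a),0]); z=np.array([0,0,-1.]); T=Ro.from_matrix(np.c_[x,np.cross(z,x),z])
        r=(R.inv()*T).as_rotvec(degrees=True)
        if best is None or np.linalg.norm(r)<np.linalg.norm(best[0]): best=(r,T)
    d=np.array(tgt)-o["eef_pos"]
    return M.T@d, best[0], best[1].as_matrix().T@d
E
cat > m.py <<'E'
from h import *
for n in ("top","side"):
    c=dict(np.load(f"{n}0.npz")); P=cloud(c); col=c["color"]; hsv=cv2.cvtColor(col,cv2.COLOR_RGB2HSV)
    print(n,"table z",np.median(P[...,2][c["range_z"]>0]))
    H,S,V=[hsv[...,i].astype(int) for i in range(3)]
    y=((H>24)&(H<34)&(S>150)&(V>90)).astype(np.uint8)
    k,lab,st,ce=cv2.connectedComponentsWithStats(y)
    for i in range(1,k):
        if st[i,4]>100: print("yel",st[i],ce[i],ray(c,ce[i],.045)[0], ray(c,cv2.boxPoints(cv2.minAreaRect(np.argwhere(lab==i)[:,::-1].astype(np.float32))),.045)[:,:2].round(3).tolist())
    z=P[...,2]; Z=(c["range_z"]>0)&(z>.095)&(z<.115)&(P[...,0]>.3)&(P[...,0]<.9)&(abs(P[...,1])<.4)
    k,lab,st,ce=cv2.connectedComponentsWithStats(Z.astype(np.uint8))
    for i in range(1,k):
        if st[i,4]>40:
            m=lab==i; t=np.percentile(z[m],90); print("cap",st[i],ce[i].round(),np.median(col[m],0),"z",t.round(4),P[m][:,:2].mean(0).round(4), ray(c,cv2.minEnclosingCircle(np.argwhere(m)[:,::-1].astype(np.float32))[0],.106)[0].round(4))
    # black wells
    b=((V<45)&(abs(P[...,0]-.6)<.3)&(P[...,1]>.05)&(P[...,1]<.4)).astype(np.uint8)
    k,lab,st,ce=cv2.connectedComponentsWithStats(b)
    for i in range(1,k):
        if st[i,4]>250:
            m=lab==i; r=cv2.minAreaRect(np.argwhere(m)[:,::-1].astype(np.float32)); print("well",st[i],np.median(z[m]).round(4),ray(c,r[0],.010)[0].round(4),ray(c,ce[i],.010)[0].round(4))
    if n=="top":
        for u,v in((289,195),(286,270)): print("obj",P[v,u])
E
python3 m.py
```

```text
top table z 0.0007276379635996939
yel [349 127  45  15 331] [370.59214502 134.47129909] [ 0.69342033 -0.15433771  0.045     ] [[0.693, -0.114], [0.708, -0.194], [0.694, -0.196], [0.679, -0.116]]
yel [156 130  44  17 308] [177.98051948 138.07467532] [0.69425517 0.19774444 0.045     ] [[0.693, 0.24], [0.711, 0.161], [0.696, 0.157], [0.678, 0.236]]
cap [498  25  15  22 148] [504.  38.] [101.   99.5  94. ] z 0.1136 [ 0.8498 -0.3902] [ 0.8541 -0.3938  0.106 ]
cap [ 69  32  21  34 329] [79. 49.] [27. 28. 27.] z 0.1061 [0.8561 0.379 ] [0.852  0.3754 0.106 ]
cap [262  42  44  23 278] [284.  57.] [78. 56. 37.] z 0.1119 [ 8.152e-01 -5.000e-04] [0.8372 0.     0.106 ]
cap [376 139  21  21 335] [386. 149.] [160.  37.  33.] z 0.1074 [ 0.6442 -0.1653] [ 0.6442 -0.1649  0.106 ]
cap [386 180  22  22 356] [397. 190.] [ 50. 119.  64.] z 0.1075 [ 0.5745 -0.1789] [ 0.5741 -0.1784  0.106 ]
cap [394 223  23  22 401] [405. 234.] [ 41.  79. 141.] z 0.1075 [ 0.5043 -0.1873] [ 0.5041 -0.1872  0.106 ]
cap [407 268  24  23 410] [419. 279.] [177.  168.  157.5] z 0.1075 [ 0.4342 -0.2041] [ 0.4339 -0.2036  0.106 ]

[... 1082 characters left out ...]
.  56.] z 0.107 [ 0.6427 -0.1704] [ 0.6416 -0.1712  0.106 ]
cap [352 240  25  24 444] [364. 252.] [ 52. 117.  57.] z 0.1069 [ 0.5732 -0.1841] [ 0.5728 -0.1844  0.106 ]
cap [315 266  26  26 503] [327. 278.] [ 71.  88. 131.] z 0.1067 [ 0.5032 -0.1927] [ 0.5026 -0.1933  0.106 ]
cap [277 300  26  28 575] [289. 313.] [181. 171. 156.] z 0.1065 [ 0.4321 -0.2093] [ 0.4317 -0.2101  0.106 ]
well [295  34  30  28 588] 0.0796 [0.9285 0.4715 0.01  ] [0.925 0.468 0.01 ]
well [287  58  42  22 459] 0.0286 [0.8591 0.3789 0.01  ] [0.8576 0.3812 0.01  ]
well [211 157  27  22 251] 0.0093 [0.5117 0.1554 0.01  ] [0.511  0.1564 0.01  ]
well [181 174  33  25 318] 0.0093 [0.4423 0.1375 0.01  ] [0.4427 0.1377 0.01  ]
```

```bash
cat > m2.py <<'E'
from h import *
for n in ("top","side"):
    c=dict(np.load(f"{n}0.npz")); P=cloud(c); z=P[...,2]
    for nm,y0,y1,zl,zh in (("feed",.07,.27,.02,.028),("supply",-.28,-.09,.014,.022)):
        m=((c["range_z"]>0)&(z>zl)&(z<zh)&(P[...,0]>.35)&(P[...,0]<.75)&(P[...,1]>y0)&(P[...,1]<y1)).astype(np.uint8)
        k,lab,st,ce=cv2.connectedComponentsWithStats(m)
        m=np.isin(lab,[i for i in range(1,k) if st[i,4]>60])
        r=cv2.minAreaRect(P[m][:,:2].astype(np.float32)); print(n,nm,m.sum(),r)
E
python3 m2.py
```

```text
top feed 2754 ((0.5448949933052063, 0.16074725985527039), (0.3009711503982544, 0.08507957309484482), 14.292984962463379)
top supply 1623 ((0.5484899282455444, -0.18346703052520752), (0.310112863779068, 0.08644620329141617), 10.475045204162598)
side feed 1891 ((0.5477925539016724, 0.15826928615570068), (0.315451443195343, 0.08841460943222046), 15.113879203796387)
side supply 1457 ((0.543071448802948, -0.18595102429389954), (0.31140026450157166, 0.0859062522649765), 10.66965389251709)
```

```bash
cat > n.py <<'E'
import sys
from h import *
from station import get_obs
S={'red':(.6435,-.167),'green':(.5735,-.180),'blue':(.503,-.1915),'white':(.4323,-.206)}
F={'red':(.4403,.1335),'green':(.510,.151),'blue':(.580,.169),'white':(.650,.1865)}
o=get_obs(); k,c,z=sys.argv[1:4]
xy,yaw=(S[c],100.5) if k=='S' else (F[c],104.2)
np.set_printoptions(suppress=True,precision=4)
a,r,b=go(o,[*xy,float(z)],np.radians(yaw))
print("t",o["t"],"pos",o["eef_pos"],"F",o["contact_force"],"w",o["gripper_width"],"q",o["q"])
print("shift now",a,"turn",r,"shift after turn",b)
E
python3 n.py S red .2
```

```text
t 0.1 pos [ 0.168  -0.6532  0.2304] F [-0.5242  0.3466  0.4817] w 0.9975809015239449 q [ 1.2109  0.4777  0.0224  1.5564 -0.0115  1.1093 -0.0831]
shift now [-0.3524  0.0309  0.5816] turn [-89.9498   3.1575   3.0117] shift after turn [-0.3914 -0.5561  0.0304]
```

```bash
sed -i 's/z=np.array(\[0,0,-1.\]); T=Ro.from_matrix(np.c_\[x,np.cross(z,x),z\])/y=np.array([0,0,-1.]); T=Ro.from_matrix(np.c_[x,y,np.cross(x,y)])/' h.py; python3 n.py S red .2; python3 -c "
from h import *
from station import get_obs
print(rot(get_obs()).as_matrix().round(3))"
```

```text
t 0.1 pos [ 0.168  -0.6532  0.2304] F [-0.5242  0.3466  0.4817] w 0.9975809015239449 q [ 1.2109  0.4777  0.0224  1.5564 -0.0115  1.1093 -0.0831]
shift now [-0.3524  0.0309  0.5816] turn [ 0.0117  3.9277 -0.0929] shift after turn [-0.3914  0.0304  0.5561]
[[ 0.249 -0.001  0.968]
 [-0.968  0.002  0.249]
 [-0.002 -1.    -0.   ]]
```

Call:
play_rows --increments '[[[0, 0, 0], [0, 3.9, 0]], [[-0.021, 0, 0.03], [0, 0, 0]], [[-0.021, 0, 0.03], [0, 0, 0]], [[-0.021, 0, 0.03], [0, 0, 0]], [[-0.021, 0, 0.03], [0, 0, 0]], [[-0.021, 0, 0.03], [0, 0, 0]], [[-0.021, 0, 0.03], [0, 0, 0]], [[-0.021, 0, 0.03], [0, 0, 0]], [[-0.021, 0, 0.03], [0, 0, 0]], [[-0.021, 0, 0.03], [0, 0, 0]], [[-0.021, 0, 0.03], [0, 0, 0]], [[-0.021, 0, 0.03], [0, 0, 0]], [[-0.021, 0, 0.03], [0, 0, 0]], [[-0.021, 0, 0.03], [0, 0, 0]], [[-0.021, 0, 0.03], [0, 0, 0]], [[-0.021, 0.015, 0.03], [0, 0, 0]], [[-0.021, 0.015, 0.03], [0, 0, 0]], [[-0.021, 0, 0.03], [0, 0, 0]], [[-0.02, 0, 0.03], [0, 0, 0]], [[0, 0, 0], [0, 0, 0]]]' --gripper 0.085 --grip_force 40

```text
t: 1.77
eef_pos: [0.6349, -0.175, 0.2005]
tool_rot: [0.548, -0.544, 0.45, -0.449]
contact_force: [0.6, 1.6, 0.4]
gripper_width: 0.995
```

```bash
python3 n.py S red .042
```

```text
t 1.7667 pos [ 0.6349 -0.175   0.2005] F [0.5793 1.5906 0.3511] w 0.9952320626177871 q [ 0.3106  0.4854 -0.1857  1.6178  0.0931  1.046  -1.2774]
shift now [-0.0055  0.1585  0.0094] turn [-0.1814  0.626  -0.2832] shift after turn [-0.0063  0.1585  0.0099]
```

Call:
play_rows --increments '[[[0, 0.025, 0], [0, 0, 0]], [[0, 0.025, 0], [0, 0, 0]], [[0, 0.02, 0], [0, 0, 0]], [[0, 0, 0], [0, 0, 0]], [[0, 0, 0], [0, 0, 0]]]'

```text
t: 2.18
eef_pos: [0.6292, -0.1844, 0.1303]
tool_rot: [-0.543, 0.544, -0.453, 0.451]
contact_force: [0.0, -0.3, 0.4]
gripper_width: 0.994
```

```bash
python3 n.py S red .041
python3 - <<'E'
from station import *
import cv2
cv2.imwrite("pics/s1.png",read_camera("side")["color"][100:400,200:540,::-1].repeat(2,0).repeat(2,1))
E
```

```text
t 2.1833 pos [ 0.6292 -0.1844  0.1303] F [ 0.0064 -0.3411  0.4465] w 0.9936942122944836 q [ 0.3136  0.5549 -0.1723  1.6797  0.1136  0.9197 -1.2897]
shift now [-0.0144  0.0892  0.0175] turn [ 0.1554  0.0221 -0.065 ] shift after turn [-0.0145  0.0893  0.0172]
```

View pics/s1.png

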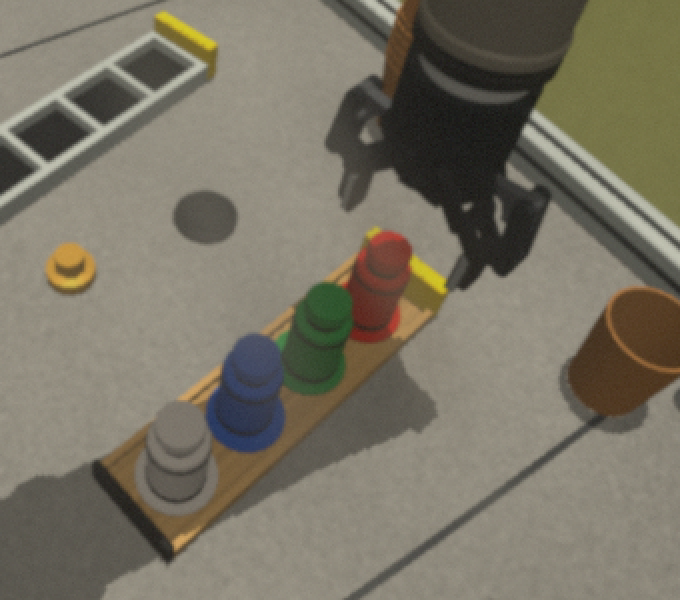

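Jaws straddle the red canister crosswise. Shifting about 22 mm to centre, then going down.

Call:
play_rows --increments '[[[-0.0145, 0, 0.017], [0, 0, 0]], [[0, 0, 0], [0, 0, 0]], [[0, 0.015, 0], [0, 0, 0]], [[0, 0.015, 0], [0, 0, 0]], [[0, 0.015, 0], [0, 0, 0]], [[0, 0.015, 0], [0, 0, 0]], [[0, 0.015, 0], [0, 0, 0]], [[0, 0.014, 0], [0, 0, 0]], [[0, 0, 0], [0, 0, 0]], [[0, 0, 0], [0, 0, 0]]]'

```text
t: 3.07
eef_pos: [0.6444, -0.1671, 0.0426]
tool_rot: [-0.544, 0.544, -0.452, 0.452]
contact_force: [0.6, 0.9, 0.5]
gripper_width: 0.992
```

```bash
python3 n.py S red .041
```

```text
t 3.0667 pos [ 0.6444 -0.1671  0.0426] F [0.5607 0.9056 0.5038] w 0.9915250176340108 q [ 0.2729  0.6759 -0.1598  1.7004  0.1424  0.7768 -1.3411]
shift now [-0.0003  0.0016 -0.0008] turn [ 0.0062  0.0316 -0.0057] shift after turn [-0.0003  0.0016 -0.0008]
```

Call:
play_rows --increments '[[[0, 0, 0], [0, 0, 0]], [[0, 0, 0], [0, 0, 0]], [[0, 0, 0], [0, 0, 0]], [[0, 0, 0], [0, 0, 0]], [[0, 0, 0], [0, 0, 0]], [[0, 0, 0], [0, 0, 0]], [[0, 0, 0], [0, 0, 0]], [[0, 0, 0], [0, 0, 0]]]' --gripper 0.03 --grip_force 40

```text
t: 3.73
eef_pos: [0.645, -0.1673, 0.0435]
tool_rot: [0.544, -0.543, 0.452, -0.453]
contact_force: [-0.8, -0.8, 5.9]
gripper_width: 0.505
```

```bash
python3 n.py F red .15
```

```text
t 3.7333 pos [ 0.645  -0.1673  0.0435] F [-0.7568 -0.8208  5.8853] w 0.5052065148090863 q [ 0.2728  0.6749 -0.1597  1.6998  0.1425  0.7765 -1.3414]
shift now [-0.333  -0.107  -0.1462] turn [-0.0861 -3.6823  0.0453] shift after turn [-0.3418 -0.1065 -0.1247]
```

Call:
play_rows --increments '[[[0, -0.01, 0], [0, 0, 0]], [[0, -0.02, 0], [0, 0, 0]], [[0, -0.025, 0], [0, 0, 0]], [[0, -0.025, 0], [0, 0, 0]], [[0, -0.02, 0], [0, 0, 0]], [[0, -0.007, 0], [0, -3.7, 0]], [[-0.02, 0, -0.007], [0, 0, 0]], [[-0.03, 0, -0.011], [0, 0, 0]], [[-0.03, 0, -0.011], [0, 0, 0]], [[-0.03, 0, -0.011], [0, 0, 0]], [[-0.03, 0, -0.011], [0, 0, 0]], [[-0.03, 0, -0.011], [0, 0, 0]], [[-0.03, 0, -0.011], [0, 0, 0]], [[-0.03, 0, -0.011], [0, 0, 0]], [[-0.03, 0, -0.011], [0, 0, 0]], [[-0.03, 0, -0.011], [0, 0, 0]], [[-0.03, 0, -0.011], [0, 0, 0]], [[-0.022, 0, -0.008], [0, 0, 0]], [[0, 0, 0], [0, 0, 0]], [[0, 0, 0], [0, 0, 0]]]'

```text
t: 5.4
eef_pos: [0.4382, 0.1348, 0.1497]
tool_rot: [-0.559, 0.559, -0.433, 0.433]
contact_force: [0.1, -0.4, -1.8]
gripper_width: 0.507
```

```bash
python3 n.py F red .0395
python3 - <<'E'
from station import *
import cv2
cv2.imwrite("pics/s2.png",read_camera("side")["color"][:,:,::-1])
E
```

```text
t 5.4 pos [0.4382 0.1348 0.1497] F [ 0.1471 -0.3875 -1.8415] w 0.507308256028607 q [-0.1347  0.2513 -0.3415  2.1176  0.1178  0.7901 -1.8684]
shift now [0.0017 0.1102 0.0017] turn [-0.0043  0.2212  0.0104] shift after turn [0.0017 0.1102 0.0017]
```

View pics/s2.png

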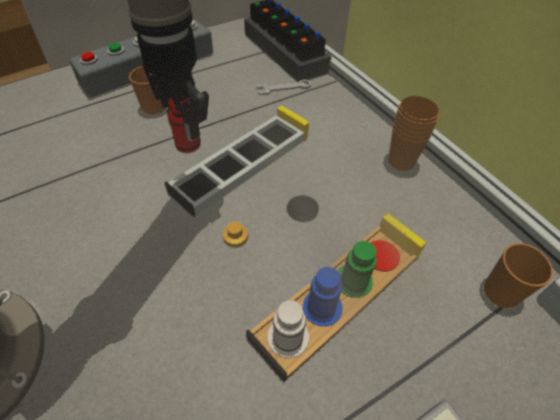

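Red is held at about (187,125), above the rack. Correcting 2 mm and lowering.

Call:
play_rows --increments '[[[0.0017, 0.015, 0.0017], [0, 0, 0]], [[0, 0.025, 0], [0, 0, 0]], [[0, 0.025, 0], [0, 0, 0]], [[0, 0.015, 0], [0, 0, 0]], [[0, 0.01, 0], [0, 0, 0]], [[0, 0.008, 0], [0, 0, 0]], [[0, 0.004, 0], [0, 0, 0]], [[0, 0.002, 0], [0, 0, 0]], [[0, 0.002, 0], [0, 0, 0]], [[0, 0.001, 0], [0, 0, 0]], [[0, 0, 0], [0, 0, 0]], [[0, 0, 0], [0, 0, 0]]]'

```text
t: 6.45
eef_pos: [0.4414, 0.1326, 0.0427]
tool_rot: [0.558, -0.558, 0.434, -0.434]
contact_force: [0.1, -0.5, -2.2]
gripper_width: 0.504
```

```bash
python3 n.py F red .0395
python3 - <<'E'
from station import *
import cv2
cv2.imwrite("pics/s3.png",cv2.resize(read_camera("side")["color"][60:260,100:340,::-1],None,fx=3,fy=3))
E
```

```text
t 6.45 pos [0.4414 0.1326 0.0427] F [ 0.096  -0.4923 -2.2239] w 0.5042312234813204 q [-0.1894  0.4389 -0.2836  2.1849  0.232   0.5444 -1.9692]
shift now [-0.0011  0.0032 -0.0009] turn [-0.0473  0.0279 -0.0003] shift after turn [-0.0011  0.0032 -0.0009]
```

View pics/s3.png

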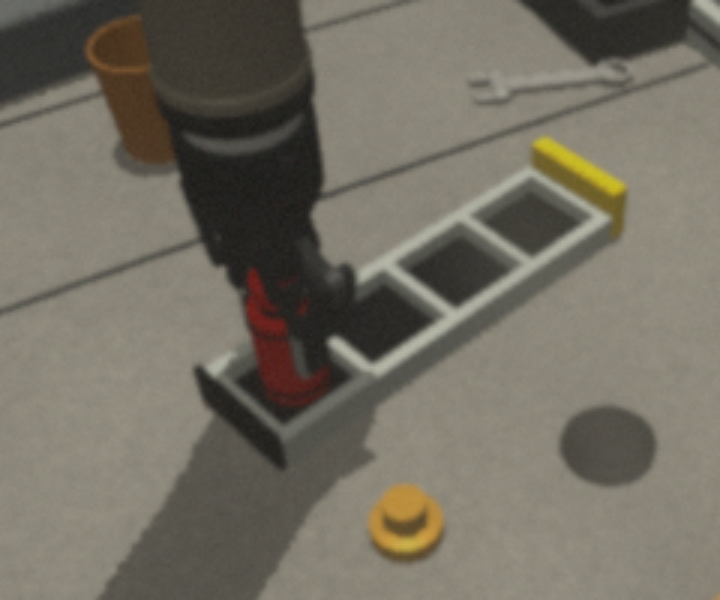

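Call:
play_rows --increments '[[[-0.001, 0.001, -0.001], [0, 0, 0]], [[0, 0.001, 0], [0, 0, 0]], [[0, 0.001, 0], [0, 0, 0]], [[0, 0, 0], [0, 0, 0]], [[0, 0, 0], [0, 0, 0]]]'

```text
t: 6.92
eef_pos: [0.4399, 0.1333, 0.0394]
tool_rot: [-0.558, 0.558, -0.434, 0.434]
contact_force: [-1.2, -0.4, 2.4]
gripper_width: 0.504
```

Call:
play_rows --increments '[[[0, 0, 0], [0, 0, 0]], [[0, 0, 0], [0, 0, 0]], [[0, 0, 0], [0, 0, 0]], [[0, 0, 0], [0, 0, 0]], [[0, 0, 0], [0, 0, 0]], [[0, 0, 0], [0, 0, 0]], [[0, -0.01, 0], [0, 0, 0]], [[0, -0.02, 0], [0, 0, 0]], [[0, -0.03, 0], [0, 0, 0]], [[0, -0.03, 0], [0, 0, 0]], [[0, -0.02, 0], [0, 0, 0]]]' --gripper 0.085

```text
t: 7.83
eef_pos: [0.4405, 0.1337, 0.1524]
tool_rot: [0.559, -0.557, 0.434, -0.435]
contact_force: [0.4, 0.6, -0.5]
gripper_width: 0.993
```

```bash
python3 n.py S green .13
```

```text
t 7.8333 pos [0.4405 0.1337 0.1524] F [ 0.3701  0.5848 -0.4979] w 0.9932321818012543 q [-0.1252  0.2493 -0.3471  2.1126  0.118   0.7948 -1.8673]
shift now [0.3368 0.0224 0.0516] turn [-0.1478  3.7405 -0.0291] shift after turn [0.3327 0.0224 0.0736]
```

Call:
play_rows --increments '[[[0, 0, 0], [0, 3.7, 0]], [[0.015, 0, 0.003], [0, 0, 0]], [[0.03, 0, 0.0067], [0, 0, 0]], [[0.03, 0, 0.0067], [0, 0, 0]], [[0.03, 0, 0.0067], [0, 0, 0]], [[0.03, 0, 0.0067], [0, 0, 0]], [[0.03, 0, 0.0067], [0, 0, 0]], [[0.03, 0, 0.0067], [0, 0, 0]], [[0.03, 0, 0.0067], [0, 0, 0]], [[0.03, 0, 0.0067], [0, 0, 0]], [[0.03, 0, 0.0067], [0, 0, 0]], [[0.03, 0, 0.0067], [0, 0, 0]], [[0.018, 0.01, 0.0036], [0, 0, 0]], [[0, 0.01, 0], [0, 0, 0]], [[0, 0, 0], [0, 0, 0]], [[0, 0, 0], [0, 0, 0]]]'

```text
t: 9.17
eef_pos: [0.5723, -0.1794, 0.129]
tool_rot: [-0.544, 0.544, -0.453, 0.451]
contact_force: [-0.7, 0.6, 0.2]
gripper_width: 0.995
```

```bash
python3 n.py S green .041
python3 - <<'E'
from station import *
import cv2
cv2.imwrite("pics/t4.png",cv2.resize(read_camera("top")["color"][100:320,130:450,::-1],None,fx=2.4,fy=2.4))
E
```

```text
t 9.1667 pos [ 0.5723 -0.1794  0.129 ] F [-0.7197  0.611   0.1978] w 0.994705816231962 q [ 0.3303  0.4749 -0.17    1.8212  0.1012  0.8558 -1.274 ]
shift now [0.0009 0.088  0.0012] turn [ 0.0843  0.0788 -0.0958] shift after turn [0.0008 0.088  0.0011]
```

View pics/t4.png

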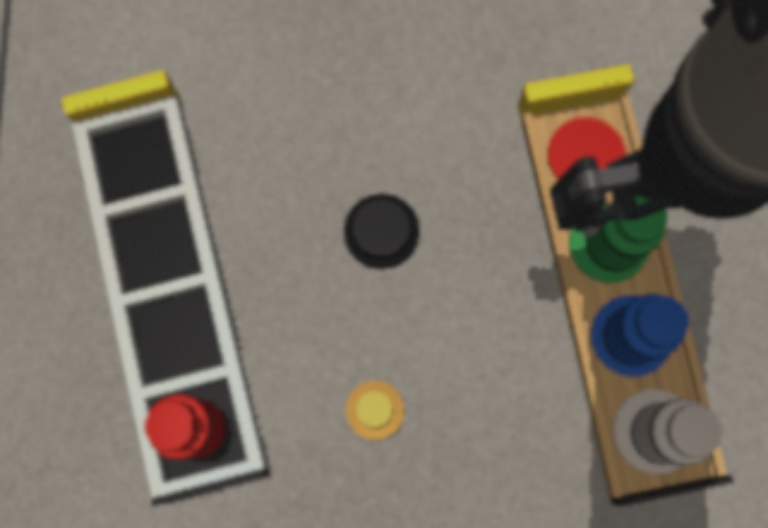

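Red stands upright near the middle of its well (base at about (203,428) in the crop). Next is green.

Call:
play_rows --increments '[[[0.001, 0.015, 0.001], [0, 0, 0]], [[0, 0.015, 0], [0, 0, 0]], [[0, 0.015, 0], [0, 0, 0]], [[0, 0.015, 0], [0, 0, 0]], [[0, 0.015, 0], [0, 0, 0]], [[0, 0.013, 0], [0, 0, 0]], [[0, 0, 0], [0, 0, 0]], [[0, 0, 0], [0, 0, 0]]]'

```text
t: 9.88
eef_pos: [0.5741, -0.1806, 0.0413]
tool_rot: [-0.544, 0.544, -0.452, 0.451]
contact_force: [0.3, 0.2, 0.7]
gripper_width: 1.0
```

Call:
play_rows --increments '[[[0, 0, 0], [0, 0, 0]], [[0, 0, 0], [0, 0, 0]], [[0, 0, 0], [0, 0, 0]], [[0, 0, 0], [0, 0, 0]], [[0, 0, 0], [0, 0, 0]], [[0, 0, 0], [0, 0, 0]], [[0, 0, 0], [0, 0, 0]], [[0, 0, 0], [0, 0, 0]]]' --gripper 0.03

```text
t: 10.55
eef_pos: [0.575, -0.1817, 0.0423]
tool_rot: [0.544, -0.543, 0.452, -0.453]
contact_force: [-0.7, -0.1, 6.2]
gripper_width: 0.508
```

```bash
python3 n.py F green .15
```

```text
t 10.55 pos [ 0.575  -0.1817  0.0423] F [-0.6583 -0.0958  6.1976] w 0.5077597045928143 q [ 0.317   0.5963 -0.1518  1.8614  0.1336  0.692  -1.2991]
shift now [-0.3389 -0.1079 -0.003 ] turn [-0.0807 -3.6836  0.0384] shift after turn [-0.3385 -0.1077  0.0186]
```

Call:
play_rows --increments '[[[0, -0.01, 0], [0, 0, 0]], [[0, -0.02, 0], [0, 0, 0]], [[0, -0.025, 0], [0, 0, 0]], [[0, -0.025, 0], [0, 0, 0]], [[0, -0.02, 0], [0, 0, 0]], [[0, -0.008, 0], [0, -3.7, 0]], [[-0.02, 0, 0.0011], [0, 0, 0]], [[-0.03, 0, 0.0017], [0, 0, 0]], [[-0.03, 0, 0.0017], [0, 0, 0]], [[-0.03, 0, 0.0017], [0, 0, 0]], [[-0.03, 0, 0.0017], [0, 0, 0]], [[-0.03, 0, 0.0017], [0, 0, 0]], [[-0.03, 0, 0.0017], [0, 0, 0]], [[-0.03, 0, 0.0017], [0, 0, 0]], [[-0.03, 0, 0.0017], [0, 0, 0]], [[-0.03, 0, 0.0017], [0, 0, 0]], [[-0.03, 0, 0.0017], [0, 0, 0]], [[-0.018, 0, 0.001], [0, 0, 0]], [[0, 0, 0], [0, 0, 0]], [[0, 0, 0], [0, 0, 0]]]'

```text
t: 12.22
eef_pos: [0.5092, 0.1519, 0.1496]
tool_rot: [-0.559, 0.559, -0.433, 0.433]
contact_force: [0.3, -0.5, -1.1]
gripper_width: 0.506
```

```bash
python3 n.py F green .0383
```

```text
t 12.2167 pos [0.5092 0.1519 0.1496] F [ 0.3221 -0.4681 -1.0757] w 0.505813884441646 q [-0.1587  0.3587 -0.3027  1.9602  0.1406  0.8427 -1.8568]
shift now [0.001  0.1113 0.0006] turn [ 0.0072  0.1847 -0.0009] shift after turn [0.001  0.1113 0.0006]
```

Call:
play_rows --increments '[[[0.001, 0.015, 0.0006], [0, 0, 0]], [[0, 0.025, 0], [0, 0, 0]], [[0, 0.025, 0], [0, 0, 0]], [[0, 0.015, 0], [0, 0, 0]], [[0, 0.01, 0], [0, 0, 0]], [[0, 0.008, 0], [0, 0, 0]], [[0, 0.004, 0], [0, 0, 0]], [[0, 0.002, 0], [0, 0, 0]], [[0, 0.002, 0], [0, 0, 0]], [[0, 0.002, 0], [0, 0, 0]], [[0, 0, 0], [0, 0, 0]], [[0, 0, 0], [0, 0, 0]]]'

```text
t: 13.22
eef_pos: [0.5108, 0.1501, 0.0417]
tool_rot: [0.558, -0.558, 0.434, -0.434]
contact_force: [-0.3, 0.4, -2.5]
gripper_width: 0.509
```

```bash
python3 n.py F green .0383
```

```text
t 13.2167 pos [0.5108 0.1501 0.0417] F [-0.3443  0.3827 -2.4617] w 0.508720482457381 q [-0.1969  0.5217 -0.258   2.024   0.2206  0.6211 -1.9246]
shift now [-0.0011  0.0034 -0.0006] turn [-0.0417  0.0305  0.0013] shift after turn [-0.0011  0.0034 -0.0006]
```

Call:
play_rows --increments '[[[-0.001, 0.001, -0.0006], [0, 0, 0]], [[0, 0.001, 0], [0, 0, 0]], [[0, 0.001, 0], [0, 0, 0]], [[0, 0, 0], [0, 0, 0]], [[0, 0, 0], [0, 0, 0]]]'

```text
t: 13.63
eef_pos: [0.5098, 0.1509, 0.0383]
tool_rot: [0.558, -0.558, 0.434, -0.434]
contact_force: [0.2, -0.5, -0.3]
gripper_width: 0.505
```

Call:
play_rows --increments '[[[0, 0.0007, 0], [0, 0, 0]], [[0, 0, 0], [0, 0, 0]], [[0, 0, 0], [0, 0, 0]]]'

```text
t: 13.88
eef_pos: [0.5098, 0.151, 0.0383]
tool_rot: [0.558, -0.558, 0.434, -0.434]
contact_force: [-3.0, -0.8, 7.4]
gripper_width: 0.507
```

Firm contact, so I release.

Call:
play_rows --increments '[[[0, 0, 0], [0, 0, 0]], [[0, 0, 0], [0, 0, 0]], [[0, 0, 0], [0, 0, 0]], [[0, 0, 0], [0, 0, 0]], [[0, 0, 0], [0, 0, 0]], [[0, 0, 0], [0, 0, 0]], [[0, -0.01, 0], [0, 0, 0]], [[0, -0.02, 0], [0, 0, 0]], [[0, -0.03, 0], [0, 0, 0]], [[0, -0.03, 0], [0, 0, 0]], [[0, -0.02, 0], [0, 0, 0]]]' --gripper 0.085

```text
t: 14.8
eef_pos: [0.5105, 0.1513, 0.1509]
tool_rot: [0.559, -0.557, 0.434, -0.435]
contact_force: [0.7, -0.2, -0.1]
gripper_width: 0.998
```

```bash
python3 n.py S blue .13
```

```text
t 14.8 pos [0.5105 0.1513 0.1509] F [ 0.6506 -0.2436 -0.0868] w 0.9983334278181754 q [-0.1545  0.3574 -0.3053  1.9587  0.1416  0.8428 -1.8581]
shift now [ 0.3304  0.0205 -0.0917] turn [-0.1637  3.7386 -0.0269] shift after turn [ 0.3357  0.0209 -0.0699]
```

Call:
play_rows --increments '[[[0, 0, 0], [0, 3.7, 0]], [[0.015, 0, -0.003], [0, 0, 0]], [[0.03, 0, -0.0063], [0, 0, 0]], [[0.03, 0, -0.0063], [0, 0, 0]], [[0.03, 0, -0.0063], [0, 0, 0]], [[0.03, 0, -0.0063], [0, 0, 0]], [[0.03, 0, -0.0063], [0, 0, 0]], [[0.03, 0, -0.0063], [0, 0, 0]], [[0.03, 0, -0.0063], [0, 0, 0]], [[0.03, 0, -0.0063], [0, 0, 0]], [[0.03, 0, -0.0063], [0, 0, 0]], [[0.03, 0, -0.0063], [0, 0, 0]], [[0.02, 0.01, -0.004], [0, 0, 0]], [[0, 0.01, 0], [0, 0, 0]], [[0, 0, 0], [0, 0, 0]], [[0, 0, 0], [0, 0, 0]]]'

```text
t: 16.13
eef_pos: [0.5018, -0.1903, 0.1275]
tool_rot: [0.544, -0.544, 0.452, -0.451]
contact_force: [-0.3, 0.3, -0.2]
gripper_width: 0.992
```

```bash
python3 n.py S blue .041
```

```text
t 16.1333 pos [ 0.5018 -0.1903  0.1275] F [-0.2953  0.2753 -0.235 ] w 0.9915837008379176 q [ 0.3771  0.3859 -0.1604  1.972   0.0835  0.7912 -1.2169]
shift now [0.0015 0.0865 0.0011] turn [ 0.0465  0.0683 -0.0699] shift after turn [0.0014 0.0865 0.001 ]
```

Call:
play_rows --increments '[[[0.0015, 0.015, 0.001], [0, 0, 0]], [[0, 0.015, 0], [0, 0, 0]], [[0, 0.015, 0], [0, 0, 0]], [[0, 0.015, 0], [0, 0, 0]], [[0, 0.015, 0], [0, 0, 0]], [[0, 0.0115, 0], [0, 0, 0]], [[0, 0, 0], [0, 0, 0]], [[0, 0, 0], [0, 0, 0]]]'

```text
t: 16.8
eef_pos: [0.5035, -0.1917, 0.0412]
tool_rot: [0.544, -0.544, 0.452, -0.451]
contact_force: [0.1, -0.3, 0.2]
gripper_width: 0.999
```

Call:
play_rows --increments '[[[0, 0, 0], [0, 0, 0]], [[0, 0, 0], [0, 0, 0]], [[0, 0, 0], [0, 0, 0]], [[0, 0, 0], [0, 0, 0]], [[0, 0, 0], [0, 0, 0]], [[0, 0, 0], [0, 0, 0]], [[0, 0, 0], [0, 0, 0]], [[0, 0, 0], [0, 0, 0]]]' --gripper 0.03

```text
t: 17.47
eef_pos: [0.5039, -0.1926, 0.042]
tool_rot: [0.544, -0.544, 0.452, -0.452]
contact_force: [-1.4, 0.4, 6.6]
gripper_width: 0.507
```

```bash
python3 n.py F blue .15
```

```text
t 17.4667 pos [ 0.5039 -0.1926  0.042 ] F [-1.4411  0.3554  6.6278] w 0.5070336819296646 q [ 0.361   0.5201 -0.1402  2.0143  0.1208  0.6136 -1.2468]
shift now [-0.3416 -0.1079  0.141 ] turn [-0.0673 -3.6741  0.0293] shift after turn [-0.3319 -0.108   0.1624]
```

Call:
play_rows --increments '[[[0, -0.01, 0], [0, 0, 0]], [[0, -0.02, 0], [0, 0, 0]], [[0, -0.025, 0], [0, 0, 0]], [[0, -0.025, 0], [0, 0, 0]], [[0, -0.02, 0], [0, 0, 0]], [[0, -0.008, 0], [0, -3.7, 0]], [[-0.016, 0, 0.008], [0, 0, 0]], [[-0.03, 0, 0.0147], [0, 0, 0]], [[-0.03, 0, 0.0147], [0, 0, 0]], [[-0.03, 0, 0.0147], [0, 0, 0]], [[-0.03, 0, 0.0147], [0, 0, 0]], [[-0.03, 0, 0.0147], [0, 0, 0]], [[-0.03, 0, 0.0147], [0, 0, 0]], [[-0.03, 0, 0.0147], [0, 0, 0]], [[-0.03, 0, 0.0147], [0, 0, 0]], [[-0.03, 0, 0.0147], [0, 0, 0]], [[-0.03, 0, 0.0147], [0, 0, 0]], [[-0.016, 0, 0.008], [0, 0, 0]], [[0, 0, 0], [0, 0, 0]], [[0, 0, 0], [0, 0, 0]]]'

```text
t: 19.13
eef_pos: [0.5794, 0.1704, 0.1493]
tool_rot: [-0.559, 0.559, -0.434, 0.433]
contact_force: [0.0, -1.1, -2.2]
gripper_width: 0.504
```

```bash
python3 n.py F blue .038
```

```text
t 19.1333 pos [0.5794 0.1704 0.1493] F [ 0.0085 -1.149  -2.2457] w 0.5036244739496445 q [-0.1817  0.464  -0.2722  1.7922  0.1532  0.9063 -1.8413]
shift now [0.0015 0.1113 0.0003] turn [ 0.0208  0.1716 -0.0069] shift after turn [0.0015 0.1113 0.0003]
```

Call:
play_rows --increments '[[[0.001, 0.015, 0], [0, 0, 0]], [[0, 0.025, 0], [0, 0, 0]], [[0, 0.025, 0], [0, 0, 0]], [[0, 0.015, 0], [0, 0, 0]], [[0, 0.01, 0], [0, 0, 0]], [[0, 0.008, 0], [0, 0, 0]], [[0, 0.004, 0], [0, 0, 0]], [[0, 0.002, 0], [0, 0, 0]], [[0, 0.002, 0], [0, 0, 0]], [[0, 0.002, 0], [0, 0, 0]], [[0, 0.001, 0], [0, 0, 0]], [[0, 0.001, 0], [0, 0, 0]], [[0, 0, 0], [0, 0, 0]], [[0, 0, 0], [0, 0, 0]]]'

```text
t: 20.3
eef_pos: [0.5801, 0.1684, 0.0393]
tool_rot: [0.558, -0.558, 0.434, -0.434]
contact_force: [-0.5, 0.4, -1.8]
gripper_width: 0.504
```

Call:
play_rows --increments '[[[0, 0.001, 0], [0, 0, 0]], [[0, 0, 0], [0, 0, 0]], [[0, 0, 0], [0, 0, 0]]]'

```text
t: 20.55
eef_pos: [0.5801, 0.1683, 0.0382]
tool_rot: [0.558, -0.558, 0.434, -0.434]
contact_force: [1.0, -0.8, -1.5]
gripper_width: 0.504
```

```bash
python3 n.py F blue .038
```

```text
t 20.55 pos [0.5801 0.1683 0.0382] F [ 0.9519 -0.7603 -1.4969] w 0.5038754364732254 q [-0.2068  0.6113 -0.238   1.8544  0.2117  0.7001 -1.8882]
shift now [-0.0007  0.0002  0.0001] turn [-0.0094  0.0256  0.0001] shift after turn [-0.0007  0.0002  0.0001]
```

Call:
play_rows --increments '[[[0, 0.0007, 0], [0, 0, 0]], [[0, 0, 0], [0, 0, 0]], [[0, 0, 0], [0, 0, 0]]]'

```text
t: 20.8
eef_pos: [0.5802, 0.1684, 0.0381]
tool_rot: [0.558, -0.558, 0.434, -0.434]
contact_force: [-3.5, -0.5, 5.7]
gripper_width: 0.509
```

Call:
play_rows --increments '[[[0, 0, 0], [0, 0, 0]], [[0, 0, 0], [0, 0, 0]], [[0, 0, 0], [0, 0, 0]], [[0, 0, 0], [0, 0, 0]], [[0, 0, 0], [0, 0, 0]], [[0, 0, 0], [0, 0, 0]], [[0, -0.01, 0], [0, 0, 0]], [[0, -0.02, 0], [0, 0, 0]], [[0, -0.03, 0], [0, 0, 0]], [[0, -0.03, 0], [0, 0, 0]], [[0, -0.02, 0], [0, 0, 0]]]' --gripper 0.085

```text
t: 21.72
eef_pos: [0.581, 0.1688, 0.151]
tool_rot: [0.559, -0.557, 0.434, -0.435]
contact_force: [0.7, -0.3, -0.4]
gripper_width: 0.991
```

```bash
python3 n.py S white .13
```

```text
t 21.7167 pos [0.581  0.1688 0.151 ] F [ 0.6776 -0.297  -0.387 ] w 0.9912783612469968 q [-0.1774  0.462  -0.2732  1.7911  0.1537  0.906  -1.8405]
shift now [ 0.3267  0.0201 -0.2363] turn [-0.1818  3.7288 -0.028 ] shift after turn [ 0.3414  0.021  -0.2145]
```

Call:
play_rows --increments '[[[0, 0, 0], [0, 3.7, 0]], [[0.013, 0, -0.008], [0, 0, 0]], [[0.026, 0, -0.0163], [0, 0, 0]], [[0.026, 0, -0.0163], [0, 0, 0]], [[0.026, 0, -0.0163], [0, 0, 0]], [[0.026, 0, -0.0163], [0, 0, 0]], [[0.026, 0, -0.0163], [0, 0, 0]], [[0.026, 0, -0.0163], [0, 0, 0]], [[0.026, 0, -0.0163], [0, 0, 0]], [[0.026, 0, -0.0163], [0, 0, 0]], [[0.026, 0, -0.0163], [0, 0, 0]], [[0.026, 0, -0.0163], [0, 0, 0]], [[0.026, 0, -0.0163], [0, 0, 0]], [[0.026, 0, -0.0163], [0, 0, 0]], [[0.016, 0.01, -0.011], [0, 0, 0]], [[0, 0.01, 0], [0, 0, 0]], [[0, 0, 0], [0, 0, 0]], [[0, 0, 0], [0, 0, 0]]]'

```text
t: 23.22
eef_pos: [0.4305, -0.2055, 0.1269]
tool_rot: [-0.544, 0.544, -0.453, 0.451]
contact_force: [-0.1, 0.0, 0.4]
gripper_width: 0.997
```

```bash
python3 n.py S white .041
python3 - <<'E'
from station import *
import cv2
cv2.imwrite("pics/t5.png",cv2.resize(read_camera("top")["color"][100:320,130:450,::-1],None,fx=2.4,fy=2.4))
E
```

```text
t 23.2167 pos [ 0.4305 -0.2055  0.1269] F [-0.0515  0.0345  0.3885] w 0.9970995419777855 q [ 0.4365  0.3006 -0.1423  2.106   0.0615  0.7407 -1.1313]
shift now [0.001  0.0859 0.0018] turn [ 0.0867  0.072  -0.0785] shift after turn [0.0009 0.0859 0.0017]
```

View pics/t5.png

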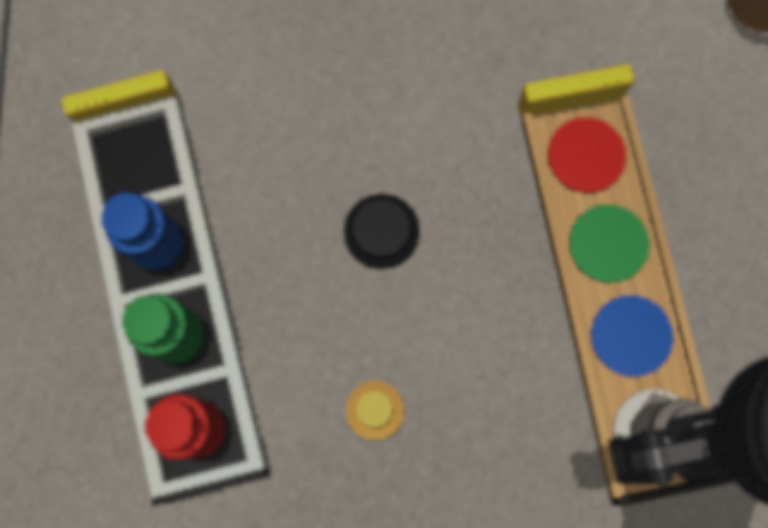

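Red, green and blue stand in order in the lower three wells, at about (185,428), (165,328) and (145,232) in the crop. Next is white.

Call:
play_rows --increments '[[[0.001, 0.015, 0.0018], [0, 0, 0]], [[0, 0.015, 0], [0, 0, 0]], [[0, 0.015, 0], [0, 0, 0]], [[0, 0.015, 0], [0, 0, 0]], [[0, 0.015, 0], [0, 0, 0]], [[0, 0.011, 0], [0, 0, 0]], [[0, 0, 0], [0, 0, 0]], [[0, 0, 0], [0, 0, 0]]]'

```text
t: 23.93
eef_pos: [0.4335, -0.2061, 0.0414]
tool_rot: [-0.544, 0.544, -0.452, 0.451]
contact_force: [-0.5, -0.2, -0.4]
gripper_width: 0.995
```

Call:
play_rows --increments '[[[0, 0, 0], [0, 0, 0]], [[0, 0, 0], [0, 0, 0]], [[0, 0, 0], [0, 0, 0]], [[0, 0, 0], [0, 0, 0]], [[0, 0, 0], [0, 0, 0]], [[0, 0, 0], [0, 0, 0]], [[0, 0, 0], [0, 0, 0]], [[0, 0, 0], [0, 0, 0]]]' --gripper 0.03

```text
t: 24.6
eef_pos: [0.4338, -0.207, 0.0422]
tool_rot: [0.544, -0.544, 0.452, -0.453]
contact_force: [-1.1, 1.0, 5.9]
gripper_width: 0.507
```

```bash
python3 n.py F white .15
```

```text
t 24.6 pos [ 0.4338 -0.207   0.0422] F [-1.0579  1.0403  5.9038] w 0.5066780378744309 q [ 0.4166  0.4507 -0.1223  2.1502  0.1028  0.5446 -1.1687]
shift now [-0.3474 -0.1077  0.2845] turn [-0.0653 -3.6809  0.0394] shift after turn [-0.3285 -0.1078  0.3061]
```

Call:
play_rows --increments '[[[0, -0.01, 0], [0, 0, 0]], [[0, -0.02, 0], [0, 0, 0]], [[0, -0.025, 0], [0, 0, 0]], [[0, -0.025, 0], [0, 0, 0]], [[0, -0.02, 0], [0, 0, 0]], [[0, -0.008, 0], [0, -3.7, 0]], [[-0.0158, 0, 0.0155], [0, 0, 0]], [[-0.027, 0, 0.025], [0, 0, 0]], [[-0.027, 0, 0.025], [0, 0, 0]], [[-0.027, 0, 0.025], [0, 0, 0]], [[-0.027, 0, 0.025], [0, 0, 0]], [[-0.027, 0, 0.025], [0, 0, 0]], [[-0.027, 0, 0.025], [0, 0, 0]], [[-0.027, 0, 0.025], [0, 0, 0]], [[-0.027, 0, 0.025], [0, 0, 0]], [[-0.027, 0, 0.025], [0, 0, 0]], [[-0.027, 0, 0.025], [0, 0, 0]], [[-0.027, 0, 0.025], [0, 0, 0]], [[-0.0158, 0, 0.0155], [0, 0, 0]], [[0, 0, 0], [0, 0, 0]]]'

```text
t: 26.27
eef_pos: [0.6497, 0.194, 0.1498]
tool_rot: [0.561, -0.558, 0.433, -0.432]
contact_force: [-0.2, 1.0, -2.2]
gripper_width: 0.508
```

Call:
play_rows --increments '[[[0, 0, 0], [0, 0, 0]], [[0, 0, 0], [0, 0, 0]]]'

```text
t: 26.43
eef_pos: [0.6486, 0.1855, 0.1492]
tool_rot: [-0.557, 0.559, -0.434, 0.434]
contact_force: [-0.5, -0.8, -1.6]
gripper_width: 0.502
```

```bash
python3 n.py F white .0382
```

```text
t 26.4333 pos [0.6486 0.1855 0.1492] F [-0.5397 -0.8368 -1.6343] w 0.5017075637500823 q [-0.1983  0.5681 -0.2479  1.6139  0.1605  0.9812 -1.8216]
shift now [-0.0007  0.111   0.0018] turn [ 0.0812 -0.0112  0.0633] shift after turn [-0.0006  0.111   0.0016]
```

Call:
play_rows --increments '[[[-0.001, 0.015, 0.001], [0, 0, 0]], [[0, 0.025, 0], [0, 0, 0]], [[0, 0.025, 0], [0, 0, 0]], [[0, 0.015, 0], [0, 0, 0]], [[0, 0.01, 0], [0, 0, 0]], [[0, 0.008, 0], [0, 0, 0]], [[0, 0.004, 0], [0, 0, 0]], [[0, 0.002, 0], [0, 0, 0]], [[0, 0.002, 0], [0, 0, 0]], [[0, 0.002, 0], [0, 0, 0]], [[0, 0.001, 0], [0, 0, 0]], [[0, 0.001, 0], [0, 0, 0]], [[0, 0, 0], [0, 0, 0]], [[0, 0, 0], [0, 0, 0]]]'

```text
t: 27.6
eef_pos: [0.65, 0.1882, 0.0396]
tool_rot: [0.558, -0.558, 0.434, -0.434]
contact_force: [0.4, 0.0, -1.9]
gripper_width: 0.512
```

Call:
play_rows --increments '[[[0, 0.001, 0], [0, 0, 0]], [[0, 0, 0], [0, 0, 0]], [[0, 0, 0], [0, 0, 0]]]'

```text
t: 27.85
eef_pos: [0.6499, 0.1881, 0.0384]
tool_rot: [0.558, -0.558, 0.434, -0.434]
contact_force: [0.1, 0.2, -2.7]
gripper_width: 0.51
```

```bash
python3 n.py F white .0382
```

```text
t 27.85 pos [0.6499 0.1881 0.0384] F [ 0.0891  0.1947 -2.6904] w 0.5101433208797941 q [-0.2175  0.7009 -0.225   1.6695  0.2031  0.7941 -1.8564]
shift now [ 0.0016  0.0002 -0.0003] turn [-0.0018  0.0297  0.0004] shift after turn [ 0.0016  0.0002 -0.0003]
```

Call:
play_rows --increments '[[[0.001, 0.0008, 0], [0, 0, 0]], [[0, 0, 0], [0, 0, 0]], [[0, 0, 0], [0, 0, 0]]]'

```text
t: 28.1
eef_pos: [0.65, 0.188, 0.0383]
tool_rot: [0.558, -0.558, 0.434, -0.434]
contact_force: [-3.4, 0.9, 5.3]
gripper_width: 0.508
```

Call:
play_rows --increments '[[[0, 0, 0], [0, 0, 0]], [[0, 0, 0], [0, 0, 0]], [[0, 0, 0], [0, 0, 0]], [[0, 0, 0], [0, 0, 0]], [[0, 0, 0], [0, 0, 0]], [[0, 0, 0], [0, 0, 0]], [[0, -0.01, 0], [0, 0, 0]], [[0, -0.02, 0], [0, 0, 0]], [[0, -0.03, 0], [0, 0, 0]], [[0, -0.03, 0], [0, 0, 0]], [[0, -0.03, 0], [0, 0, 0]], [[0.03, -0.01, 0], [0, 0, 0]], [[0.03, 0, 0], [0, 0, 0]], [[0.03, 0, 0], [0, 0, 0]], [[0.03, 0, 0], [0, 0, 0]], [[0.03, 0, 0], [0, 0, 0]], [[0.03, 0, 0], [0, 0, 0]], [[0.03, 0, 0], [0, 0, 0]], [[0, 0, 0], [0, 0, 0]], [[0, 0, 0], [0, 0, 0]]]' --gripper 0.085

```text
t: 29.77
eef_pos: [0.7021, -0.0199, 0.1682]
tool_rot: [-0.557, 0.557, -0.435, 0.436]
contact_force: [-0.4, 0.9, 0.5]
gripper_width: 0.992
```

Run:
```python
from station import *
from h import *
for n in ("top","side"):
    c=read_camera(n); P=cloud(c); z=P[...,2]
    m=((c["range_z"]>0)&(z>.092)&(z<.112)&(P[...,0]>.4)&(P[...,0]<.7)&(P[...,1]>.08)&(P[...,1]<.25)).astype(np.uint8)
    k,lab,st,ce=cv2.connectedComponentsWithStats(m)
    for i in range(1,k):
        if st[i,4]>40:
            q=P[lab==i]; d=q[:,:2].mean(0)-[.545,.160]; a=np.radians(14.2)
            print(n,np.median(c["color"][lab==i],0),"top z",np.percentile(q[:,2],80).round(4),"rack x,y mm",(1e3*np.array([d@[np.cos(a),np.sin(a)],d@[-np.sin(a),np.cos(a)]])).round(1))
    cv2.imwrite(f"pics/{n}6.png",cv2.resize(c["color"][100:320,130:450,::-1] if n=="top" else c["color"][60:260,120:360,::-1],None,fx=2.4,fy=2.4))
```

```text
top [243. 239. 232.] top z 0.1029 rack x,y mm [106.9   0.4]
top [ 67. 126. 221.] top z 0.103 rack x,y mm [36.3 -1.8]
top [ 91. 202. 113.] top z 0.103 rack x,y mm [-36.5  -0.7]
top [242.  76.  68.] top z 0.1031 rack x,y mm [-108.8   -0.9]
side [172. 163. 148.] top z 0.1026 rack x,y mm [105.   -3.3]
side [ 55.  84. 142.] top z 0.1021 rack x,y mm [35.2 -5.7]
side [ 49. 123.  59.] top z 0.102 rack x,y mm [-37.5  -5.8]
side [171.  43.  36.] top z 0.1019 rack x,y mm [-109.4   -5.4]
```

View pics/top6.png

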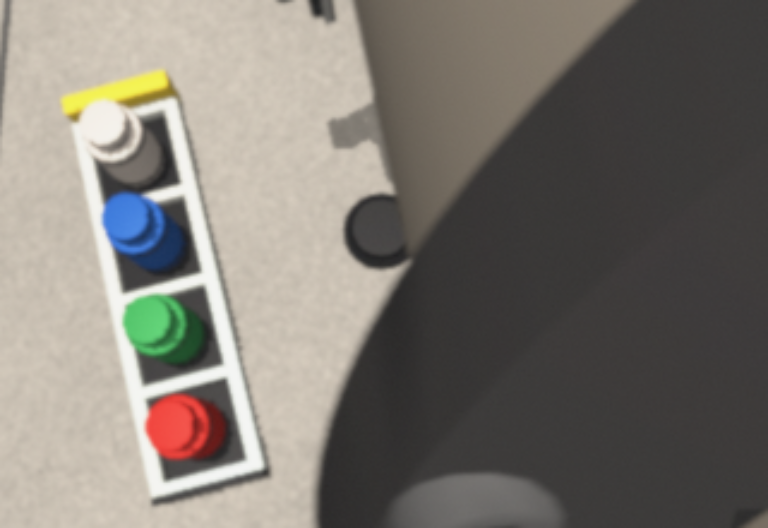

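View pics/side6.png

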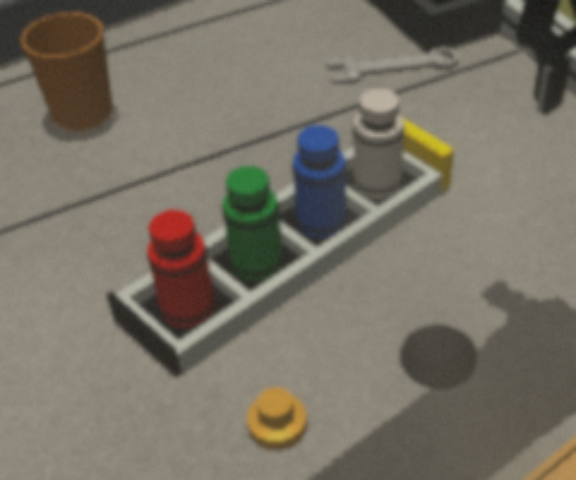

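All four are upright and in order, with cap tops at 0.102 to 0.103 m, which means they are seated on the 10 mm floors. They are within about 6 mm of the well centres, and the gripper is clear. Handing in.

```bash
python3 -c "
from station import *
print(hand_in())"
```

```text
the job is handed in; nothing more can be done
None
```

I moved all four canisters to the feed rack in reverse order and handed the job in at about 30 s of robot time. From the well farthest from the yellow block to the one beside it, they stand red, green, blue, white. Each was lowered until the force reading showed contact with the well floor, and only then released.

**Seating:** In the last pictures all four stand upright. Their cap tops are at 0.102–0.103 m, which is what a canister standing on the 10 mm well floor should give.

**Centring:** The top camera puts them within about 2 mm of the well centres. The side camera reads 3–6 mm off across the rack. The two cameras differed by about 5 mm on the supply carrier too, so I take this to be viewing and calibration bias.

**Forces and clearance:** The wrist force readings I took stayed below 10 N. The gripper was open and clear of everything at hand-in.

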